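Counter-hold a floodlight bolt while the nut runner drives its lock nut home

ROBOT

A 6-joint arm with a two-finger parallel gripper is mounted at the origin on the work surface. World frame = base frame: x ahead of the robot, y to its left, z up, the work surface at z = 0. Lengths are in m, angles in rad, forces in N, time in s.
With the tool pointing down it reaches from about 0.375 to 0.975 m from the base axis. Payload 3.8 kg.
Tool frame: the origin (TCP) lies midway between the tips of the shut fingers; the grasp point (between the pads) lies 19 mm behind it; z points along the fingers, y is the line along which they close (so a half turn about z gives the same grasp; the last joint's range is limited). The gripper opens to 85 mm and grips with 20 to 120 N. Pads are 22 mm wide; open, the fingers measure 114 mm over their backs; the gripper's body (76 mm by 85 mm) begins 54 mm behind the grasp point. The pads swing forward as they close: fully open they stand 13 mm farther back than shut.
Start: joints at [-1.325, 0.264, 1.604, -0, 1.274, -0.037], TCP at [0.188, -0.648, 0.231] pointing down, gripper open.
Joint ranges: [-2.63, 2.63], [-0.94, 2.18], [0.31, 2.57], [-1.31, 4.45], [0, 2.66], [-2.55, 2.55]. Speed limits (rad/s): [2.57, 2.57, 3.14, 3.14, 3.14, 3.14].

INTERFACE

Orientations are given as a unit quaternion [w, x, y, z].
In Python, from station import monitor, imaging, robot gives the robot as it stands.
- The arm moves only by the shell command python3 -m pendant 'ROWS' [FORCE]. ROWS is JSON, a list of rows, each a list of 3 entries, a list of its own where there are three numbers: the turn, a rotation vector about the tool's x, y, z in rad, then the shift along the tool's x, y, z in m, then the finger opening in m, from 0 to 0.0854. In form: [[[rx, ry, rz], [dx, dy, dz], jaw], ...]. A call has exactly 5 rows; each row is the pose to reach, as a shift and turn from the pose commanded when the call began, along the tool's axes at that moment; what a row does not reach only later rows make up. A row lasts 1/10 s, in which the tool goes at most 50 mm and 8.59 degrees, less where a joint would pass 70% of its speed; a pose out of reach is approached as far as the arm can. A call with a gripper value outside its range is refused whole. The fingers move at their own pace and stop on an object; FORCE is the grip in N (left out, the last holds). Time passes only in rows, so rows that repeat a pose let the fingers close, or fill a call up. It gives the time, the measured TCP pose, the force, the opening and the grip force at its end, in the units of the state.
- monitor.read_state(): the state, without advancing time (a new reading comes with each control period).
- imaging.snapshot(name): name is "scene" or "top" or "wrist"; returns a dict with "color" (420x560x3 uint8, red, green, blue), "K" (3x3 intrinsics, pixels), "R" (3x3) and "t" (3): a world point X has camera coordinates R X + t. Camera axes: x right, y down, z forward; pixel columns grow to the right and rows downward; lengths in m; the calibration is good to about 2 mm. A picture is of the moment at which its call begins. There is no depth.
- robot.job_done(): hands the job in; it is judged then, once.
Trained networks look in a picture, given as the dict that the camera call returned (one of the last four; its "shot" number tells which), for a name from the list of things; names that differ only in an ending like _2 or _b are one class to them, and where a whole thing is asked for, a point or a joint stands for the part that bears it (a point fixed in the world has none). Each returns a list of dicts, best first, with "score" (0 to 1); they miss things now and then, are a little off and sometimes report something else, mostly with a low value. They report only what shows in the picture. A call takes as long as a camera call.
- imaging.find_in(label, picture): "point" ([x, y, z] in m, in world coordinates, good to about 4 mm: the middle of the surface that is visible of it).
- imaging.regions_of(label, picture): "mask" (420x560 bool, what is visible of it).
- imaging.landmark_of(label, picture): "point" ([x, y, z] in m, in world coordinates, good to about 4 mm: a listed point, or the origin of a listed thing).
The state is a dict: "t": time; "q": joint angles; "joint_vel": joint speeds; "effort": joint torques, N m; "eef_pos": TCP position; "tcp_rot": TCP orientation; "force": force on the tool from outside, world axes, zero at the start; "torque": the same for the moment, N m; "width": finger opening in m; "grasp_force": force on a finger pad.
Only numpy, scipy, OpenCV 4.12 (cv2) and the standard library are available. Lean on these libraries where they do the work, as an engineer would, in place of code of your own. Each camera call takes 0.05 s, during which the arm holds its last target. There are 200 camera calls.

TASK

Start the nut runner on its push-button box by pressing white (on), then blue (reset), then green (start), one key at a time and each fully down, never the red stop key; the lock nut will then drag the bolt round with it. Reach down behind the floodlight's yoke, into the gap before the cooling fins, grip the hexagon bolt head between both fingers and hold it from turning until the runner has driven the nut fully home on it. Finish while still holding the head still, and leave the tools and parts lying about where they are.

Things in the scene. Friction and masses are not known exactly. Their poses are not given: they have to be found in the camera images.
- jig: Assembly jig fixed to the table: aluminium base plate 330 x 220 x 12 mm with a small LED floodlight, its yoke and an orange nut runner. Origin at table height straight below the bolt's axis, at the back face of the yoke's web; x runs along the level bolt axis from runner to lamp, y to the left, z up. Bolt axis at z = 105 mm.
- web_top (a point): middle of the top edge of the black yoke's web, on its back face: jig (0, 0, 120) mm. The web (x -4 to 0 mm) is the bracket that hides the head; the yoke's arms run back from it to the lamp at y = 94 to 98 and -98 to -94 mm, z = 90 to 120 mm. On the web's front lies a steel pole bracket (x -9 to -4, 60 mm wide, top at z = 130 mm).
- gap_mid (a point): middle of the gap to reach into, level with the bolt axis: jig (26, 0, 105) mm. The gap is open upwards, 52 mm long in jig x (web at 0, cooling fins at 52) and 188 mm in y (between the yoke's arms); base plate below at z = 12 mm. In it lie only the bolt head and its white spacer bush (15 mm diameter, x 0 to 12 mm).
- lamp_top (a point): top of the lamp's housing, jig (84, 0, 137) mm. Fins and housing fill x 52 to 106 mm, y -90 to 90 mm, top at z = 140 mm; a cable gland at (84, 50) mm rises to 151 mm.
- bolt_head (a point): centre of the steel hexagon bolt head, jig (15.75, 0, 105) mm: 18 mm across flats, 20.8 mm across corners, 7.5 mm thick along jig x (12 to 19.5 mm), behind the yoke's web, in the gap before the fins. A grasp centred up to 10 mm farther from the web than this still covers the head with pads 22 mm wide.
- bolt: the bolt (head), origin at the head's centre, x along its axis, two flats square to its y; yellow paint stripe on its end. It spins freely, the nut drags it round unless it is held. Gripped with pads square to jig y it swings itself flat between them. The runner pulls with at most 0.15 N m: a grip of 40 N or more holds it.
- nut (a joint): turn of the lock nut on the bolt, rad: 0 loose, 4.0 fully home (end stop); starts from 0 to 1.2. It grows, by about 0.8 rad/s, only while the runner turns and the bolt head is held still; else bolt and nut spin together and it stays as it is.
- runner (a joint): turn of the runner's socket, rad: 0 and at rest until the green key has been pressed, then growing without end: about 1.2 rad/s with the bolt free, 0.8 with the bolt held, standing (still pulling) when the nut is home and the bolt held. Socket: jig x -61 to -9 mm, 26 mm thick; motor and gearbox: x -213 to -60 mm, 44 mm thick, in saddles 62 mm wide, top at z = 132 mm.
- box: grey push-button box of the nut runner, fixed to the table, 90 x 250 x 53 mm, keys on its level top in one row along its y; origin at the centre of its underside
- key_white_top (a point): centre of the top of the round white spring key (27 mm diameter, in a dark ring of 43 mm, leftmost seen from the robot), at box y = +84 mm, 75 mm above the table, 10 mm proud of its ring; pressed straight down
- key_white (a joint): travel of the white key, m: 0 up, 0.006 fully down (5 N; 1.5 N to start it); springs back up when let go
- key_blue_top (a point): centre of the top of the round blue spring key (27 mm diameter, in a dark ring of 43 mm, second), at box y = +28 mm, 75 mm above the table, 10 mm proud of its ring; pressed straight down
- key_blue (a joint): travel of the blue key, m: 0 up, 0.006 fully down (5 N; 1.5 N to start it); springs back up when let go
- key_green_top (a point): centre of the top of the round green spring key (27 mm diameter, in a dark ring of 43 mm, third; it starts the nut runner), at box y = -28 mm, 75 mm above the table, 10 mm proud of its ring; pressed straight down
- key_green (a joint): travel of the green key, m: 0 up, 0.006 fully down (5 N; about 3 N to start it, it clicks and the runner starts at 0.004); springs back up when let go
- key_red_top (a point): centre of the top of the round red spring key (27 mm diameter, in a dark ring of 43 mm, rightmost; the stop key, to be left alone), at box y = -84 mm, 75 mm above the table, 10 mm proud of its ring; pressed straight down
- key_red (a joint): travel of the red key, m: 0 up, 0.006 fully down (5 N; 1.5 N to start it); springs back up when let go
- spare_bolt: spare M12 hex bolt standing on its head on the jig's base plate beside the nut runner, 18 mm across flats, 42 mm high; origin at the centre of its underside. Not part of the job: leave it where it is.
- screwdriver: red-handled screwdriver, 190 mm long, 26 mm thick, lying on the table on the near side of the push-button box; origin under its middle. Not part of the job: leave it where it is.
- pliers: pliers with one red and one blue handle, 165 mm long, 60 mm wide, lying on the table; origin near the joint, at table height. Not part of the job: leave it where it is.
- multimeter: yellow multimeter 75 x 150 x 35 mm lying on its back; origin at the centre of its underside. Not part of the job: leave it where it is.
- lamp_base: chrome lamp base 92 mm across with a white holder and a clear bulb, 116 mm high; origin at the centre of its underside. Not part of the job: leave it where it is.
- tape: roll of black insulating tape, 64 mm across, 19 mm high; origin at the centre of its underside. Not part of the job: leave it where it is.
- spare_yoke: spare black lamp yoke, a U of 190 x 30 mm strip with its two 80 mm arms pointing up; origin at the centre of its underside. Not part of the job: leave it where it is.

How it is judged:
On the way, in this order (a step that is already met when the one before it is completed fails the run):
1. the white key is pressed fully down (value of joint key_white above 0.0045 m), for 0.04 s.
2. then the blue key is pressed fully down (value of joint key_blue above 0.0045 m), for 0.04 s.
3. then the green key is pressed and the runner turns the nut and bolt (value of joint runner above 0.4 rad and angular speed of bolt above 0.5 rad/s), for 0.1 s.
4. the bolt head is gripped and held still while the nut runs on (contact force between the fingers and bolt above 8 N and distance between the grasp point and bolt_head below 0.02 m and angular speed of bolt below 0.15 rad/s and velocity of joint runner above 0.3 rad/s), for 0.4 s.
At the end, for the whole second after the job is handed in: the nut is fully home (at least 3.9 of its 4.0 rad), the fingers grip the bolt head (contact force above 8 N, grasp point within 20 mm of the head's centre) and it does not turn (below 0.08 rad/s) against the runner's pull; all keys are back up (contact force between the fingers and bolt above 8 N and distance between the grasp point and bolt_head below 0.02 m and angular speed of bolt below 0.08 rad/s and value of joint nut above 3.9 rad and value of joint runner above 2 rad and value of joint each of key_white, key_blue, key_green, key_red below 0.002 m); the arm keeps its last pose, push and grip.
It fails at once if the red stop key is pressed (value of joint key_red above 0.003 m).
It fails at once if two keys are down together (value of joint each of key_white, key_blue above 0.003 m or value of joint each of key_blue, key_green above 0.003 m or value of joint each of key_white, key_green above 0.003 m).
It fails at once if a tool or part lying about is moved by more than 30 mm (distance of any of spare_bolt, screwdriver, pliers, multimeter, lamp_base, tape, spare_yoke from where it was at the start of the episode above 0.03 m).
It also fails if it takes over 64 s, if anything falls off the work surface, if the arm or the gripper's body presses on something with over 40 N, if the wrist force passes 120 N, or if a joint passes its speed limit or range.

## Working session

There is one attempt and no reset: what is moved stays moved. The work goes in short steps, Python scripts to look and compute and a shell command to move; the robot and the scene stay as the last step left them, time stands still between calls to the robot, and variables do not carry over. Pictures are saved under pics/ and viewed, at most 10 in all, crops included, and the job is handed in when it is done.

```bash
mkdir -p pics
python3 - <<'E'
from station import monitor, imaging, robot
import cv2, numpy as np
s=monitor.read_state(); print({k:np.round(v,3).tolist() for k,v in s.items()})
ims=[]
for c in ("scene","top"):
    p=imaging.snapshot(c); ims.append(p["color"])
    cv2.imwrite(f"pics/{c}0.png",p["color"][:,:,::-1])
    for l in ("web_top","gap_mid","lamp_top","bolt_head","key_white_top","key_blue_top","key_green_top","key_red_top","jig","box","spare_bolt","screwdriver","lamp_base","spare_yoke","multimeter","pliers","tape"):
        r=imaging.landmark_of(l,p)
        print(c,l,[(np.round(d["point"],3).tolist(),round(d["score"],2)) for d in r[:2]])
E
```

```text
{'t': 0.0, 'q': [-1.325, 0.265, 1.605, -0.0, 1.274, -0.037], 'joint_vel': [0.001, -0.001, -0.0, 0.001, 0.0, 0.002], 'effort': [-0.003, -51.512, -36.731, -0.001, 0.013, 0.0], 'eef_pos': [0.188, -0.647, 0.23], 'tcp_rot': [-0.001, 0.99, 0.141, -0.0], 'force': [-1.413, 0.331, 0.922], 'torque': [0.018, 0.039, -0.024], 'grasp_force': 0.0, 'width': 0.085}
scene web_top [([0.391, 0.231, -0.001], 0.66), ([0.518, -0.271, 0.118], 0.55)]
scene gap_mid [([0.546, -0.27, 0.108], 0.71)]
scene lamp_top [([0.606, -0.275, 0.137], 0.88)]
scene bolt_head [([0.533, -0.273, 0.105], 0.53)]
scene key_white_top [([0.489, 0.316, 0.074], 0.59)]
scene key_blue_top [([0.488, 0.151, 0.077], 0.44)]
scene key_green_top [([0.574, 0.469, -0.001], 0.75), ([0.491, 0.208, 0.076], 0.53)]
scene key_red_top [([0.491, 0.153, 0.073], 0.45)]
scene jig [([0.517, -0.27, 0.004], 0.97)]
scene box [([0.487, 0.236, 0.001], 0.88)]
scene spare_bolt [([0.385, -0.181, 0.007], 0.61), ([0.543, -0.27, 0.108], 0.2)]
scene screwdriver [([0.393, 0.228, -0.001], 0.92)]
scene lamp_base [([0.742, 0.048, -0.0], 0.82)]
scene spare_yoke [([0.573, 0
[... 523 characters left out ...]
op key_blue_top [([0.49, 0.264, 0.078], 0.48)]
top key_green_top [([0.489, 0.207, 0.074], 0.6)]
top key_red_top [([0.49, 0.265, 0.076], 0.67), ([0.493, 0.148, 0.072], 0.61)]
top jig [([0.521, -0.272, 0.001], 0.97), ([0.544, -0.27, 0.106], 0.42)]
top box [([0.487, 0.232, -0.0], 0.92), ([0.491, 0.206, 0.075], 0.38)]
top spare_bolt [([0.384, -0.183, 0.012], 0.48)]
top screwdriver [([0.394, 0.231, 0.005], 0.96), ([0.387, -0.184, 0.015], 0.61)]
top lamp_base [([0.743, 0.049, 0.003], 0.86)]
top spare_yoke [([0.437, -0.016, 0.001], 0.26)]
top multimeter [([0.741, -0.275, -0.002], 0.65)]
top pliers [([0.739, 0.242, 0.0], 0.83)]
top tape [([0.434, -0.018, 0.001], 0.62), ([0.536, -0.275, 0.108], 0.6)]
```

View pics/top0.png

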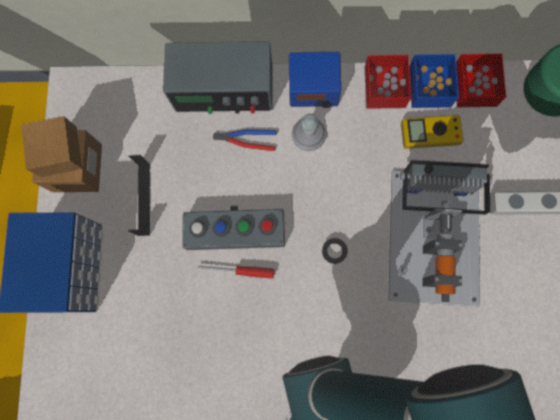

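View pics/scene0.png

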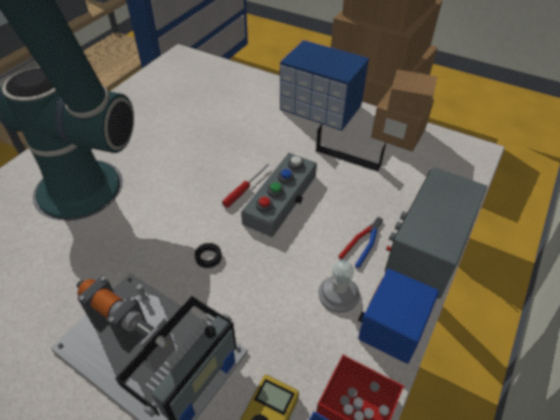

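The top view shows keys white (197,228), blue (220,228), green (243,226) and red (266,226). The jig is at right, with the web at about row 210, columns 403–490. The scene view agrees. The networks confused some key colours, so I'm refining by colour and back-projection.

```bash
cat > h.py <<'E'
from station import monitor, imaging, robot
import cv2, numpy as np
from scipy.spatial.transform import Rotation as Ro
def bp(p,uv,z):
    d=p["R"].T@np.linalg.inv(p["K"])@np.array([uv[0],uv[1],1.]); c=-p["R"].T@p["t"]
    return c+d*(z-c[2])/d[2]
def go(xyz,yaw=None,pos=None):
    s=monitor.read_state(); q=s["tcp_rot"]; R=Ro.from_quat([q[1],q[2],q[3],q[0]])
    d=R.inv().apply(np.array(xyz)-(s["eef_pos"] if pos is None else pos))
    y=np.arctan2(*R.as_matrix()[[1,0],0]); 
    print("t",s["t"],"shift",np.round(d,4).tolist(),"yaw",round(y,3), "rz",None if yaw is None else round(-(yaw-y),3),"tilt",np.round(R.as_matrix()[:,2],3).tolist())
E
python3 - <<'E'
from h import *
p=imaging.snapshot("top"); im=p["color"].astype(int)
for n,(u,v) in dict(w=(197,228),b=(220,228),g=(243,226),r=(266,226)).items():
    w=im[v-14:v+15,u-11:u+12]; mx=w.max(2);mn=w.min(2)
    m=(mn>130) if n=='w' else (mx-mn>50)
    vs,us=np.nonzero(m); print(n,len(us),us.mean()+u-11,vs.mean()+v-14,bp(p,(us.mean()+u-11,vs.mean()+v-14),.074).round(4))
for uv in ((405,207),(489,211)): print(bp(p,uv,.12).round(4))
m=imaging.regions_of("jig",p)[0]["mask"]; 
c=cv2.minAreaRect(np.argwhere(m)[:,::-1].astype(np.float32)); print(c)
for x in [(.40,-.35,.3),(.49,0,.3),(.488,.317,.1)]: go(x)
E
```

```text
w 83 196.3975903614458 227.74698795180723 [0.4864 0.3191 0.074 ]
b 93 219.89247311827958 226.86021505376345 [0.488  0.2627 0.074 ]
g 74 243.09459459459458 226.2972972972973 [0.4889 0.207  0.074 ]
r 92 266.5326086956522 225.3913043478261 [0.4906 0.1508 0.074 ]
[ 0.5232 -0.1719  0.12  ]
[ 0.512  -0.3638  0.12  ]
((437.97735595703125, 231.89291381835938), (100.12196350097656, 142.3978271484375), 3.301865577697754)
t 1.9 shift [0.2865, -0.2273, -0.0687] yaw 0.283 rz None tilt [-0.0, 0.0, -1.0]
t 1.9 shift [0.4706, -0.5383, -0.0687] yaw 0.283 rz None tilt [-0.0, 0.0, -1.0]
t 1.9 shift [0.5571, -0.8432, 0.1313] yaw 0.283 rz None tilt [-0.0, 0.0, -1.0]
```

```bash
python3 -m pendant '[[[0,0,0],[0.03,-0.04,-0.03],0],[[0,0,0],[0.06,-0.08,-0.06],0],[[0,0,0],[0.09,-0.12,-0.08],0],[[0,0,0],[0.11,-0.16,-0.08],0],[[0,0,0],[0.13,-0.20,-0.08],0]]' 20
```

```text
t: 2.4
eef_pos: [0.2566, -0.427, 0.3129]
tcp_rot: [0.002, 0.99, 0.141, 0.001]
force: [1.4, -0.8, 0.0]
width: 0.0125
grasp_force: 0.0
```

```bash
python3 -m pendant '[[[0,0,0],[0.04,-0.028,0],0],[[0,0,0],[0.08,-0.056,0],0],[[0,0,0],[0.12,-0.084,0],0],[[0,0,0],[0.16,-0.115,0],0],[[0,0,0],[0.18,-0.16,0],0]]'; python3 -m pendant '[[[0,0,0],[0.025,-0.042,0],0],[[0,0,0],[0.05,-0.084,0],0],[[0,0,0],[0.075,-0.126,0],0],[[0,0,0],[0.1,-0.168,0],0],[[0,0,0],[0.125,-0.21,0],0]]'; python3 -m pendant '[[[0,0,0],[0.02,-0.044,0],0],[[0,0,0],[0.04,-0.088,0],0],[[0,0,0],[0.06,-0.132,0.01],0],[[0,0,0],[0.08,-0.176,0.03],0],[[0,0,0],[0.1,-0.22,0.05],0]]'; python3 -c "
from h import *
print(monitor.read_state()['q']);go((.4864,.3191,.11))"
```

```text
t: 2.9
eef_pos: [0.3861, -0.2227, 0.3113]
tcp_rot: [0.0, 0.99, 0.141, 0.001]
force: [0.7, 0.3, 0.6]
width: -0.0004
grasp_force: 0.0
t: 3.4
eef_pos: [0.4455, 0.0145, 0.3115]
tcp_rot: [0.0, 0.99, 0.141, 0.001]
force: [0.9, -0.3, -0.0]
width: 0.0001
grasp_force: 0.0
t: 3.9
eef_pos: [0.4798, 0.2498, 0.2631]
tcp_rot: [-0.0, 0.99, 0.141, 0.001]
force: [0.9, 0.0, 0.2]
width: -0.0
grasp_force: 0.0
[ 4.34084973e-01 -1.10380042e-02  1.85285013e+00 -2.17327205e-04
  1.29745284e+00  1.72153068e+00]
t 3.9 shift [0.0254, -0.0647, 0.1532] yaw 0.283 rz None tilt [0.002, 0.001, -1.0]
```

```bash
python3 -m pendant '[[[0,0,0],[0.013,-0.033,0.03],0],[[0,0,0],[0.025,-0.063,0.06],0],[[0,0,0],[0.025,-0.063,0.11],0],[[0,0,0],[0.025,-0.063,0.16],0],[[0,0,0],[0.025,-0.063,0.168],0]]'; python3 -c "
from h import *
go((.4864,.3191,.0685))"
```

```text
t: 4.4
eef_pos: [0.4806, 0.3123, 0.0878]
tcp_rot: [0.003, 0.99, 0.141, -0.006]
force: [-1.4, -1.1, -0.7]
width: -0.0004
grasp_force: 0.0
t 4.4 shift [0.0077, -0.005, 0.0192] yaw 0.284 rz None tilt [-0.011, -0.007, -1.0]
```

```bash
python3 -m pendant '[[[0,0,0],[0.003,-0.004,0.01],0],[[0,0,0],[0.003,-0.004,0.018],0],[[0,0,0],[0.003,-0.004,0.023],0],[[0,0,0],[0.003,-0.004,0.026],0],[[0,0,0],[0.003,-0.004,0.027],0]]'
```

```text
t: 4.9
eef_pos: [0.4897, 0.3206, 0.07]
tcp_rot: [-0.001, 0.99, 0.141, 0.002]
force: [1.2, 0.9, 4.5]
width: 0.0
grasp_force: 2.1
```

```bash
python3 -m pendant '[[[0,0,0],[0,0,0.001],0],[[0,0,0],[0,0,0.002],0],[[0,0,0],[0,0,0.002],0],[[0,0,0],[0,0,0.002],0],[[0,0,0],[0,0,0.002],0]]'; python3 -c "
from h import *
go((.488,.2627,.09))"
```

```text
t: 5.4
eef_pos: [0.4897, 0.3207, 0.069]
tcp_rot: [-0.001, 0.99, 0.141, 0.002]
force: [-0.9, 0.2, 11.9]
width: -0.0002
grasp_force: 5.9
t 5.4 shift [-0.0177, 0.0552, -0.0212] yaw 0.283 rz None tilt [0.004, 0.002, -1.0]
```

White key is on its stop (12 N). Next is blue.

```bash
python3 -m pendant '[[[0,0,0],[0,0,-0.03],0],[[0,0,0],[-0.006,0.02,-0.034],0],[[0,0,0],[-0.018,0.055,-0.034],0],[[0,0,0],[-0.018,0.055,-0.03],0],[[0,0,0],[-0.018,0.055,-0.02],0]]'; python3 -m pendant '[[[0,0,0],[0,0,0.008],0],[[0,0,0],[0,0,0.014],0],[[0,0,0],[0,0,0.018],0],[[0,0,0],[0,0,0.02],0],[[0,0,0],[0,0,0.02],0]]';  python3 -c "
from h import *
go((.4889,.207,.09))"
```

```text
t: 5.9
eef_pos: [0.4862, 0.2614, 0.0863]
tcp_rot: [-0.0, 0.99, 0.14, 0.001]
force: [0.7, 0.1, -0.3]
width: 0.0001
grasp_force: 0.0
t: 6.4
eef_pos: [0.4853, 0.2621, 0.0687]
tcp_rot: [0.001, 0.99, 0.141, -0.001]
force: [-10.4, -6.9, 24.5]
width: 0.0003
grasp_force: 12.4
t 6.4 shift [-0.012, 0.0539, -0.0212] yaw 0.284 rz None tilt [-0.002, -0.001, -1.0]
```

```bash
python3 -m pendant '[[[0,0,0],[0,0,-0.03],0],[[0,0,0],[-0.006,0.02,-0.034],0],[[0,0,0],[-0.014,0.054,-0.034],0],[[0,0,0],[-0.014,0.054,-0.03],0],[[0,0,0],[-0.014,0.054,-0.02],0]]'; python3 -m pendant '[[[0,0,0],[0,0,0.008],0],[[0,0,0],[0,0,0.014],0],[[0,0,0],[0,0,0.018],0],[[0,0,0],[0,0,0.0195],0],[[0,0,0],[0,0,0.0195],0]]';python3 -m pendant '[[[0,0,0],[0,0,-0.03],0],[[0,0,0],[0,0,-0.08],0],[[0,0,0],[0,0,-0.13],0],[[0,0,0],[0,0.03,-0.17],0],[[0,0,0],[0,0.07,-0.19],0.085]]';  python3 -c "
from h import *
print(monitor.read_state()['q']);go((.53,-.20,.26),-.058)"
```

```text
t: 6.9
eef_pos: [0.4881, 0.2064, 0.0859]
tcp_rot: [-0.0, 0.99, 0.14, 0.001]
force: [-0.6, 0.0, 0.3]
width: -0.0
grasp_force: 0.0
t: 7.4
eef_pos: [0.4872, 0.2067, 0.0687]
tcp_rot: [0.0, 0.99, 0.141, -0.001]
force: [-8.3, -3.7, 22.0]
width: -0.0
grasp_force: 10.9
t: 7.9
eef_pos: [0.5088, 0.1405, 0.2608]
tcp_rot: [-0.001, 0.99, 0.143, 0.003]
force: [0.5, 0.2, -0.3]
width: 0.0131
grasp_force: 0.0
[ 2.21756390e-01 -3.85859657e-02  1.88400388e+00  7.95355169e-04
  1.28929715e+00  1.50532553e+00]
t 7.9 shift [-0.0761, 0.3326, 0.0002] yaw 0.287 rz 0.345 tilt [0.007, 0.002, -1.0]
```

```bash
python3 -m pendant '[[[0,0,0.1],[-0.01,0.047,0],0.085],[[0,0,0.2],[-0.02,0.094,0],0.085],[[0,0,0.34],[-0.03,0.141,0],0.085],[[0,0,0.34],[-0.04,0.188,0],0.085],[[0,0,0.34],[-0.05,0.235,0],0.085]]'; python3 -c "
from h import *
go((.536,-.272,.26),-.058)"
```

```text
t: 8.4
eef_pos: [0.5244, -0.1021, 0.2557]
tcp_rot: [-0.0, 1.0, -0.028, -0.0]
force: [1.4, 0.2, -0.0]
width: 0.0843
grasp_force: 0.0
t 8.4 shift [0.0211, 0.169, -0.0044] yaw -0.056 rz 0.002 tilt [-0.0, 0.0, -1.0]
```

```bash
python3 -m pendant '[[[0,0,0],[0.005,0.045,0],0.085],[[0,0,0],[0.01,0.09,0],0.085],[[0,0,0],[0.015,0.135,0],0.085],[[0,0,0],[0.02,0.17,0],0.085],[[0,0,0],[0.02,0.17,0],0.085]]'
python3 - <<'E'
from h import *
s=monitor.read_state(); p=imaging.snapshot("wrist"); cv2.imwrite("pics/w1.png",p["color"][:,:,::-1])
np.savez("pics/w1.npz",K=p["K"],R=p["R"],t=p["t"])
print(s["eef_pos"],s["tcp_rot"])
for l in ("web_top","gap_mid","lamp_top","bolt_head","jig"):
    print(l,[(np.round(d["point"],4).tolist(),round(d["score"],2)) for d in imaging.landmark_of(l,p)[:2]])
print([(np.round(d["point"],4).tolist(),round(d["score"],2)) for d in imaging.find_in("bolt",p)[:2]])
E
```

```text
t: 8.9
eef_pos: [0.5348, -0.2755, 0.255]
tcp_rot: [0.0, 1.0, -0.03, -0.0]
force: [0.3, 0.0, -0.8]
width: 0.085
grasp_force: 0.0
[ 0.53483628 -0.27545572  0.25504904] [ 4.92032479e-04  9.99538310e-01 -3.03761446e-02 -4.62300659e-04]
web_top [([0.5223, -0.2689, 0.1208], 0.68)]
gap_mid [([0.5432, -0.271, 0.107], 0.92)]
lamp_top [([0.604, -0.2738, 0.1398], 0.86)]
bolt_head [([0.5358, -0.2729, 0.1068], 0.7)]
jig [([0.5182, -0.2692, 0.0036], 0.87)]
[([0.5406, -0.2722, 0.1104], 0.51)]
```

View pics/w1.png

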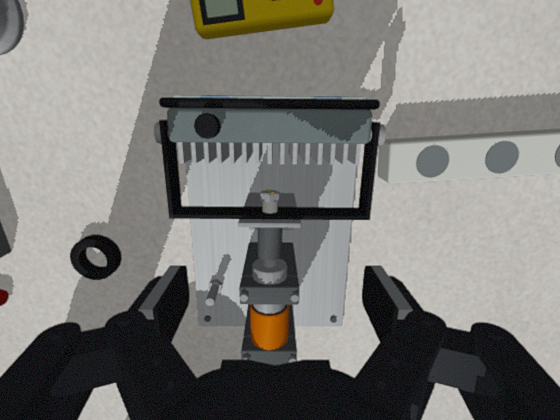

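The wrist view shows the web's back top edge running (178,207)–(362,208), the bolt head at about (269,195) with the bush at (270,206) behind the web, and the fins at about row 143–165.

Run:
```python
from h import *
p=np.load("pics/w1.npz")
a=bp(p,(180,207),.12);b=bp(p,(362,207.5),.12);print(a,b,"yaw",np.arctan2(-(a-b)[0],(a-b)[1]))
print("yoke mid from outer arms",bp(p,(160,210),.12),bp(p,(374,212),.12))
print("head end top",bp(p,(269,190),.115),"head mid",bp(p,(269,195),.113))
go((.5405,-.2725,.20),-.056)
```

```text
[ 0.53267078 -0.18433614  0.12      ] [ 0.52150378 -0.35940856  0.12      ] yaw -0.0636987439584098
yoke mid from outer arms [ 0.53083958 -0.1645764   0.12      ] [ 0.516223   -0.37113777  0.12      ]
head end top [ 0.54303419 -0.27086912  0.115     ] head mid [ 0.53755663 -0.27046522  0.113     ]
t 9.25 shift [0.0057, 0.0019, 0.0563] yaw -0.055 rz 0.001 tilt [-0.0, 0.0, -1.0]
```

```bash
python3 -m pendant '[[[0,0,0],[0.007,0.0015,0.03],0.085],[[0,0,0],[0.007,0.0015,0.07],0.085],[[0,0,0],[0.007,0.0015,0.105],0.085],[[0,0,0],[0.007,0.0015,0.115],0.085],[[0,0,0],[0.007,0.0015,0.115],0.085]]' 60
python3 - <<'E'
from h import *
p=imaging.snapshot("wrist"); cv2.imwrite("pics/w2.png",p["color"][:,:,::-1])
np.savez("pics/w2.npz",K=p["K"],R=p["R"],t=p["t"])
for l in ("web_top","gap_mid","bolt_head"):
    print(l,[(np.round(d["point"],4).tolist(),round(d["score"],2)) for d in imaging.landmark_of(l,p)[:2]])
go((.542,-.272,.084),-.058)
E
```

```text
t: 9.75
eef_pos: [0.5404, -0.2721, 0.1395]
tcp_rot: [-0.001, 1.0, -0.028, -0.002]
force: [-0.4, 0.5, 0.4]
width: 0.0849
grasp_force: 0.0
web_top [([0.523, -0.2707, 0.1225], 0.61)]
gap_mid [([0.5414, -0.2703, 0.1069], 0.68), ([0.5199, -0.2697, 0.1198], 0.59)]
bolt_head [([0.5369, -0.2724, 0.1059], 0.62)]
t 9.95 shift [-0.0017, -0.0024, 0.0602] yaw -0.057 rz 0.001 tilt [0.004, -0.002, -1.0]
```

View pics/w2.png

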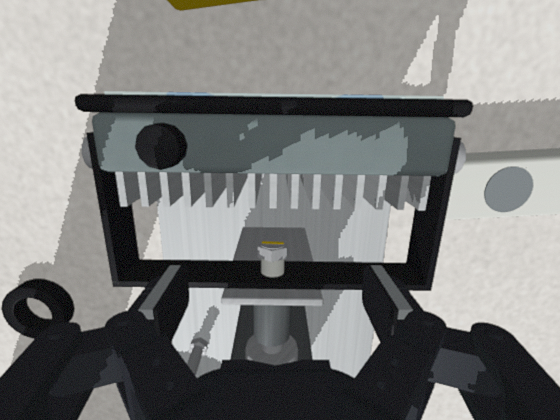

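The head is at (271,248), its far end near row 243, between the fingers. The web's back edge is at about row 262.

Run:
```python
from h import *
p=np.load("pics/w2.npz")
print("web back",bp(p,(200,261),.12),bp(p,(345,262),.12)); print("head end top edge",bp(p,(271,246),.1145),"fins",bp(p,(270,209),.10))
```

```text
web back [ 0.53637695 -0.22765921  0.12      ] [ 0.53096708 -0.31402073  0.12      ]
head end top edge [ 0.5413053  -0.27031995  0.1145    ] fins [ 0.56029119 -0.27060804  0.1       ]
```

Run:
```python
from h import *
p=np.load("pics/w2.npz")
print(-p["R"].T@p["t"], p["R"][2])
def pr(j,x0=.522,y0=-.2705,a=-.058):
    X=np.array([x0+j[0]*np.cos(a)-j[1]*np.sin(a),y0+j[0]*np.sin(a)+j[1]*np.cos(a),j[2]]); c=p["R"]@X+p["t"]; c=p["K"]@c; return (c[:2]/c[2]).round(1)
for n,j in dict(webback=(0,.05,.12),webback_bot=(0,.05,.09),webfront=(-.004,.05,.12),pole=(-.009,0,.13),polL=(-.009,.03,.13),polR=(-.009,-.03,.13),armL=(.05,.094,.12),armR=(.05,-.094,.12),headend=(.0195,0,.105),finstop=(.052,0,.14),lampL=(.106,.09,.14)).items(): print(n,pr(j))
```

```text
[ 0.61696489 -0.27745192  0.28189077] [-0.30400536  0.01912359 -0.95247836]
webback [190.9 278.6]
webback_bot [202.4 256.4]
webfront [191.5 284.3]
pole [272.9 301.2]
polL [221.7 301.1]
polR [324.1 301.4]
armL [104.7 199.2]
armR [441.7 200. ]
headend [273.3 239.5]
finstop [272.7 206.6]
lampL [67.4 88.3]
```

```bash
python3 -m pendant '[[[0,0,0],[-0.002,-0.002,0.015],0.085],[[0,0,0],[-0.002,-0.002,0.035],0.085],[[0,0,0],[-0.002,-0.002,0.05],0.085],[[0,0,0],[-0.002,-0.002,0.057],0.085],[[0,0,0],[-0.002,-0.002,0.057],0.06]]' 60; python3 -c "
from h import *
go((.541,-.2715,.084),-.058)"
```

```text
t: 10.45
eef_pos: [0.5386, -0.2709, 0.0826]
tcp_rot: [-0.001, 1.0, -0.029, -0.001]
force: [0.1, 0.4, -0.4]
width: 0.0727
grasp_force: 0.0
t 10.45 shift [0.0024, 0.0004, -0.0014] yaw -0.057 rz 0.001 tilt [-0.003, 0.001, -1.0]
```

```bash
python3 -m pendant '[[[0,0,0],[0.002,0,0],0.04],[[0,0,0],[0.002,0,0],0.025],[[0,0,0],[0.002,0,0],0.015],[[0,0,0],[0.002,0,0],0.01],[[0,0,0],[0.002,0,0],0.005]]' 60; python3 -m pendant '[[[0,0,0],[0,0,0],0],[[0,0,0],[0,0,0],0],[[0,0,0],[0,0,0],0],[[0,0,0],[0,0,0],0],[[0,0,0],[0,0,0],0]]' 60; python3 -c "
from h import *
p=imaging.snapshot('wrist'); cv2.imwrite('pics/w3.png',p['color'][:,:,::-1])"
```

```text
t: 10.95
eef_pos: [0.5425, -0.2705, 0.0852]
tcp_rot: [-0.001, 1.0, -0.029, 0.001]
force: [1.3, 4.7, 3.2]
width: 0.0161
grasp_force: 58.4
t: 11.45
eef_pos: [0.5425, -0.2705, 0.0852]
tcp_rot: [-0.001, 1.0, -0.029, 0.001]
force: [1.9, 5.7, 3.3]
width: 0.0157
grasp_force: 58.4
```

View pics/w3.png

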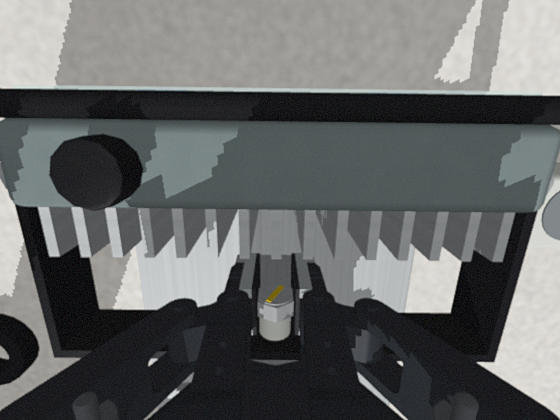

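The head (end at about (275,298), stripe running (266,302)–(284,286)) sits between the pads. The width reads a bit under 18 mm, so I'm checking that the stripe stays still while the nut runs.

```bash
R='x'; python3 -m pendant '[[[0,0,0],[0,0,0],0],[[0,0,0],[0,0,0],0],[[0,0,0],[0,0,0],0],[[0,0,0],[0,0,0],0],[[0,0,0],[0,0,0],0]]' 80; python3 -m pendant '[[[0,0,0],[0,0,0],0],[[0,0,0],[0,0,0],0],[[0,0,0],[0,0,0],0],[[0,0,0],[0,0,0],0],[[0,0,0],[0,0,0],0]]'; python3 -c "
from h import *
a=cv2.imread('pics/w3.png')[260:350,220:330]
p=imaging.snapshot('wrist'); b=p['color'][260:350,220:330,::-1]
print(monitor.read_state()['width'],np.abs(a.astype(int)-b).mean())
cv2.imwrite('pics/w4.png',cv2.resize(np.hstack([a,b]),None,fx=3.5,fy=3.5))"
```

```text
t: 12.0
eef_pos: [0.5425, -0.2705, 0.0852]
tcp_rot: [-0.001, 1.0, -0.029, 0.001]
force: [0.2, 5.2, 3.5]
width: 0.0158
grasp_force: 77.9
t: 12.5
eef_pos: [0.5425, -0.2705, 0.0853]
tcp_rot: [-0.001, 1.0, -0.029, 0.001]
force: [0.3, 5.4, 3.4]
width: 0.0158
grasp_force: 77.9
0.015648735347259506 5.75993265993266
```

View pics/w4.png

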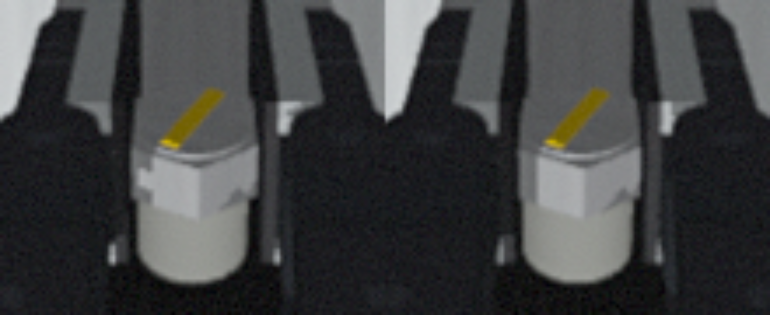

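The stripe is unchanged, corner up and flats on the pads, so the bolt is held. At 0.8 rad/s the nut needs at most 5 s from t≈11, so I'm waiting until about 19 s.

```bash
for i in 1 2 3 4 5 6 7 8 9 10 11 12 13; do python3 -m pendant '[[[0,0,0],[0,0,0],0],[[0,0,0],[0,0,0],0],[[0,0,0],[0,0,0],0],[[0,0,0],[0,0,0],0],[[0,0,0],[0,0,0],0]]' >o.txt; done; cat o.txt; python3 -c "
from h import *
p=imaging.snapshot('wrist'); b=p['color'][260:350,220:330,::-1]
cv2.imwrite('pics/w5.png',cv2.resize(b,None,fx=3.5,fy=3.5))"
```

```text
t: 19.05
eef_pos: [0.5425, -0.2705, 0.0853]
tcp_rot: [-0.001, 1.0, -0.029, 0.001]
force: [0.4, 5.0, 3.6]
width: 0.0158
grasp_force: 77.9
```

View pics/w5.png

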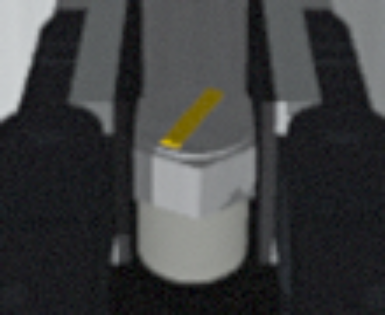

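The stripe hasn't moved over 8 s of holding, so I'm handing in.

```bash
python3 -c "
from station import robot
print(robot.job_done())"
```

```text
the job is handed in; nothing more can be done
None
```

I pressed white, blue and green in order, then gripped the bolt head at 78 N and held it still for 8 s, longer than the nut needs to run home, and handed the job in still holding; I couldn't see the nut or runner directly, and no verdict came back.

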